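# Draw a sample tube from the rack and hold it up tipped for reading

## Task

Draw the purple-capped sample tube straight up out of the rack, keeping it upright until it is clear, then tip it over to about 60 degrees from upright, cap still the higher end, so that the nurse can read the label on its barrel. Finish holding it still like that in the gripper, in the open to the right of the centrifuge and within about 30 cm of the rack, all of it at least 15 cm above the table and nothing else touching it; do not put it down. Leave the rack with its two red-capped tubes, the timer and the specimen cup where they are.

Things in the scene. Friction and masses are not known exactly. Their poses are not given: they have to be found in the camera images.
- purple_tube: sample tube with a purple cap and labelled clear barrel, 88 mm long, 11 to 17 g. Barrel 12 mm across from 0 to 69 mm, cap 16 mm across from 69 to 88 mm. Origin at the centre of the round bottom end, +z to the cap. Stands loosely in the rack (may lean 6 degrees) in one of three places, bottom 4 mm and cap 73 to 92 mm above the table, so only the cap stands out of the rack
- purple_tube_cap (a point): centre of the top face of the purple cap, 88 mm from the bottom end along the tube's +z
- red_tube_a: bystander: tube of the same shape with a red cap, in another cell of the rack's middle row; origin at its bottom end, +z to its cap
- red_tube_b: bystander: second red-capped tube, like the first
- rack: loose cream tube rack, 136 (x) by 71 (y) by 74 mm high, 250 g, cells 18 mm wide. Origin at the centre of its underside, z up; its x runs roughly along the table's left-right. Tubes stand in the middle row (y = 0) at x = -53, -11 and +32 mm in any order: pinching a cap across the rack's y keeps the fingers clear of the neighbours
- timer: bystander: white bench timer 64 x 62 x 22 mm lying right of the rack; origin at the centre of its underside
- cup: bystander: specimen cup with an orange lid, 55 mm in diameter, 72 mm tall, standing left of the rack; origin at the centre of its underside

How it is judged:
On the way:
1. the purple-capped tube is held by the fingers, still upright (within 20 degrees), its bottom end above the top of the rack (contact force between purple_tube and the fingers above 0.5 N and height (world z) of purple_tube above 0.085 m and angle between purple_tube's own z axis and vertical below 0.35 rad), for 0.1 s.
At the end, for the whole second after the job is handed in: Fingers hold the purple-capped tube still and free of all else, both ends 14 cm or more above the table, 45 to 75 degrees from upright, cap higher, right of the centrifuge (y under 0.30 m), within 35 cm of the rack; red tubes in the rack; rack moved under 40 mm, timer and cup under 30 mm, upright (contact force between purple_tube and the fingers above 0.5 N and height (world z) of each of purple_tube, purple_tube_cap above 0.14 m and angle between purple_tube's own z axis and vertical between 0.785 and 1.31 rad and contact force between purple_tube and rack below 0.02 N and world y of each of purple_tube, purple_tube_cap below 0.3 m and horizontal distance between purple_tube and rack below 0.35 m and contact force between purple_tube and red_tube_a below 0.02 N and contact force between purple_tube and red_tube_b below 0.02 N and contact force between purple_tube and timer below 0.02 N and contact force between purple_tube and cup below 0.02 N and linear speed of purple_tube below 0.03 m/s and angular speed of purple_tube below 0.2 rad/s and z of each of red_tube_a, red_tube_b in the frame of rack below 0.02 m and angle between each of red_tube_a, red_tube_b, cup's own z axis and vertical below 0.3 rad and distance of rack from where it was at the start of the episode below 0.04 m and angle between rack's own z axis and vertical below 0.15 rad and distance of each of timer, cup from where it was at the start of the episode below 0.03 m); the arm keeps its last pose, push and grip.
It fails at once if a red-capped tube is pulled up out of its place or tipped over (z of any of red_tube_a, red_tube_b in the frame of rack above 0.03 m or angle between any of red_tube_a, red_tube_b's own z axis and vertical above 0.5 rad).
It fails at once if the rack is tipped or pushed more than 40 mm (distance of rack from where it was at the start of the episode above 0.04 m or angle between rack's own z axis and vertical above 0.3 rad).
It fails at once if the timer or the cup is pushed more than 30 mm or knocked over (distance of any of timer, cup from where it was at the start of the episode above 0.03 m or angle between cup's own z axis and vertical above 0.5 rad).
It also fails if it takes over 38 s, if anything falls off the work surface, if the arm or the gripper's body presses on something with over 40 N, if the wrist force passes 120 N, or if a joint passes its speed limit or range.

## Robot

A 6-joint arm with a two-finger parallel gripper is mounted at the origin on a cart in front of the work surface, level with it; the furniture and walls round the work are solid. World frame = base frame: x ahead of the robot, y to its left, z up, the work surface at z = 0. Lengths are in m, angles in rad, forces in N, time in s.
With the tool pointing down it reaches from about 0.35 to 0.85 m from the base axis. Payload 8.1 kg.
Tool frame: the origin (TCP) lies midway between the tips of the shut fingers; the grasp point (between the pads) lies 19 mm behind it; z points along the fingers, y is the line along which they close (so a half turn about z gives the same grasp; the last joint's range is limited). The gripper opens to 93 mm and grips with 3 to 60 N. Pads are 15 mm wide; open, the fingers measure 128 mm over their backs; the gripper's body (75 mm by 188 mm) begins 65 mm behind the grasp point.
Start: joints at [-1.395, 0.13, 1.488, -0, 1.523, -0.085], TCP at [0.155, -0.58, 0.219] pointing down, gripper open.
Joint ranges: [-2.96, 2.96], [-0.89, 2.26], [0.02, 2.5], [-1.34, 4.48], [0, 2.73], [-2.66, 2.66]. Speed limits (rad/s): [2.39, 2.39, 2.79, 3.14, 3.14, 3.14].

## Interface

Orientations are given as a rotation vector (axis times angle).
In Python, from plant import read_state, read_camera, camera_model, close_job gives the robot as it stands. The module is installed in compiled form; this text tells all that it offers.
- The arm moves only by the tool carry_out, never from a script. Its argument "moves" is a list of rows, each an object of numbers: "jaw": the finger opening in m, from 0 to 0.093; "dx", "dy", "dz": the shift along the tool's x, y, z in m; "yaw": the turn about the tool's z in rad. In form: [{"jaw": .., "dx": .., "dy": .., "dz": .., "yaw": ..}, ...]. A call has 1 to 8 rows; each row shifts and turns the commanded pose from where the row before left it, along the tool's axes as they then stand; what a row does not reach is not made up. A row lasts 1/8 s, in which the tool goes at most 62.5 mm and 10.7 degrees, less where a joint would pass 70% of its speed; a pose out of reach is approached as far as the arm can. A call is refused whole if a number of a shift passes 0.0625 or a number of a turn 0.188, either way. A call with a gripper value outside its range is refused whole. The fingers move at their own pace and stop on an object; "grip_force" is the grip in N (left out, the last holds). Time passes only in rows, so rows that do not move let the fingers close. It gives the time, the measured TCP pose, the force, the opening and the grip force at its end, in the units of the state.
- read_state(): the state, without advancing time (a new reading comes with each control period).
- read_camera(name): name is "side" or "top"; returns the picture (480x640x3 uint8, red, green, blue); there is no depth.
- camera_model(name): a dict with "camera_matrix" (3x3 intrinsics, pixels), "view" (4x4, takes a point from world to camera coordinates). Camera axes: x right, y up, looking along -z (the intrinsics and any distortion apply to the point x, -y, -z); pixel columns grow to the right and rows downward; lengths in m; the calibration is good to about 2 mm. A picture is of the moment at which its call begins. camera_model takes no time and is no camera call.
- close_job(): hands the job in; it is judged then, once.
The state is a dict: "t": time; "q": joint angles; "dq": joint speeds; "joint_torque": joint torques, N m; "tool_pos": TCP position; "orientation": TCP orientation; "force": force on the tool from outside, world axes, zero at the start; "wrist_torque": the same for the moment, N m; "opening": finger opening in m; "gripper_force": force on a finger pad.
Only numpy, scipy, OpenCV 4.12 (cv2) and the standard library are available. Lean on these libraries where they do the work, as an engineer would, in place of code of your own. Each camera call takes 0.05 s, during which the arm holds its last target. There are 200 camera calls.

## Working session

There is one attempt and no reset: what is moved stays moved. The work goes in short steps, Python scripts to look and compute and a tool call to move; the robot and the scene stay as the last step left them, time stands still between calls to the robot, and variables do not carry over. Pictures are saved under pics/ and viewed, at most 10 in all, crops included, and the job is handed in when it is done.

Besides the shell and the picture viewer there is one more tool, called after "Request:" as name([rows], argument=value, ...), one row to a line, values as JSON. carry_out: Moves the arm, as the interface text tells. Its arguments: {"type":"object","properties":{"moves":{"type":"array","items":{"type":"object","properties":{"jaw":{"type":"number"},"dx":{"type":"number"},"dy":{"type":"number"},"dz":{"type":"number"},"yaw":{"type":"number"}}}},"grip_force":{"type":"number"}},"required":["moves"]}

```bash
mkdir -p pics; python3 - <<'E'
from plant import *
import cv2,numpy as np
for n in("side","top"):
    cv2.imwrite(f"pics/{n}0.png",read_camera(n)[:,:,::-1]); m=camera_model(n); print(n,np.round(m["camera_matrix"],1).tolist(),np.round(m["view"],4).tolist(),[k for k in m])
s=read_state();print(s["t"],s["tool_pos"],s["orientation"],s["opening"],s["force"])
E
```

```text
side [[530.2, 0.0, 323.0], [0.0, 530.2, 244.8], [0.0, 0.0, 1.0]] [[-0.9904, -0.1371, 0.0191, 0.4995], [0.0871, -0.5104, 0.8555, -0.0347], [-0.1075, 0.8489, 0.5174, -1.0074], [0.0, 0.0, 0.0, 1.0]] ['camera_matrix', 'view']
top [[537.5, 0.0, 316.7], [0.0, 537.5, 246.9], [0.0, 0.0, 1.0]] [[-0.0124, -0.9999, -0.0052, 0.1887], [0.9973, -0.0128, 0.0727, -0.4552], [-0.0728, -0.0042, 0.9973, -0.9397], [0.0, 0.0, 0.0, 1.0]] ['camera_matrix', 'view']
0.1 [ 0.15463528 -0.57918511  0.21768725] [-3.11325113e+00 -4.08290129e-01  1.68861933e-04] 0.09295949959414487 [ 0.11303854 -0.22008817  0.03357978]
```

View pics/top0.png

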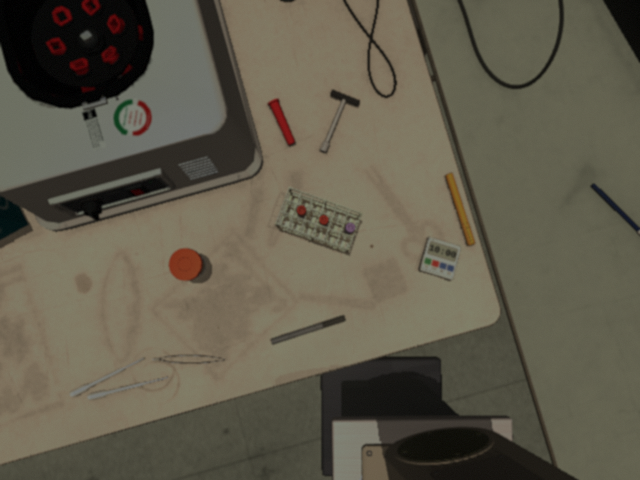

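View pics/side0.png

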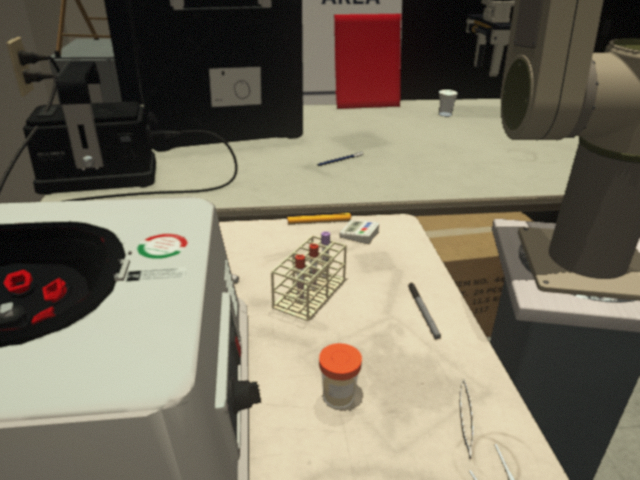

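```bash
cat > h.py <<'E'
import numpy as np
from plant import *
from scipy.spatial.transform import Rotation as R
def proj(n,p):
    m=camera_model(n);c=m["view"][:3,:3]@np.asarray(p,float)+m["view"][:3,3]
    v=m["camera_matrix"]@np.array([c[0],-c[1],-c[2]]);return v[:2]/v[2]
def at_z(n,uv,z):
    m=camera_model(n);V=np.array(m["view"]);r=np.linalg.inv(m["camera_matrix"])@[*uv,1];r=V[:3,:3].T@(r*[1,-1,-1])
    c=-V[:3,:3].T@V[:3,3];return c+r*(z-c[2])/r[2]
E
python3 - <<'E'
from h import *
import cv2
im=cv2.imread("pics/top0.png");hsv=cv2.cvtColor(im,cv2.COLOR_BGR2HSV)
b=im[205:245,270:365];cv2.imwrite("pics/crop.png",cv2.resize(im[180:270,265:475],None,fx=3.8,fy=3.8,interpolation=cv2.INTER_CUBIC))
def cen(f,lo,hi,box):
    h=cv2.cvtColor(cv2.imread(f),cv2.COLOR_BGR2HSV);x0,y0,x1,y1=box
    k=cv2.inRange(h[y0:y1,x0:x1],lo,hi);n,_,st,c=cv2.connectedComponentsWithStats(k)
    return [(c[i]+[x0,y0],st[i].tolist()) for i in range(1,n) if st[i,4]>8]
for f in("top","side"):
    box=(270,185,365,255) if f=="top" else (280,225,345,275)
    for nm,lo,hi in(("purple",(120,50,50),(165,255,255)),("red",(0,150,70),(8,255,255)),("red2",(170,150,70),(180,255,255))):
        for c,s in cen(f"pics/{f}0.png",lo,hi,box): print(f,nm,np.round(c,1),s,np.round(at_z(f,c,.088),4))
for nm,uv,z in(("cup",(186,265),.072),("timer",(438,258),.02),("pen",(308,330),.0),("edge",(495,310),0),("rackTL",(290,190),.074),("rackTR",(362,215),.074),("rackBR",(350,253),.074),("rackBL",(277,225),.074)):print(nm,np.round(at_z("top",uv,z),3))
print(R.from_rotvec(read_state()["orientation"]).as_matrix().round(3))
E
```

```text
top purple [349.5 227.8] [76, 39, 8, 9, 63] [0.4832 0.1281 0.088 ]
top red [301. 210.] [27, 21, 9, 9, 62] [0.514 0.208 0.088]
top red [323.4 219.6] [50, 30, 8, 10, 62] [0.4974 0.171  0.088 ]
side purple [325.2 234.7] [43, 8, 6, 5, 23] [0.4845 0.1283 0.088 ]
side red [313.4 249.3] [30, 19, 8, 12, 73] [0.4971 0.1787 0.088 ]
side red [299.8 260.6] [16, 30, 9, 13, 88] [0.5131 0.2159 0.088 ]
cup [0.426 0.402 0.072]
timer [ 0.435 -0.031  0.02 ]
pen [0.31  0.201 0.   ]
edge [ 0.341 -0.135  0.   ]
rackTL [0.55  0.227 0.074]
rackTR [0.506 0.106 0.074]
rackBR [0.442 0.127 0.074]
rackBL [0.491 0.249 0.074]
[[ 0.966  0.258 -0.   ]
 [ 0.258 -0.966  0.002]
 [ 0.    -0.002 -1.   ]]
```

View pics/crop.png

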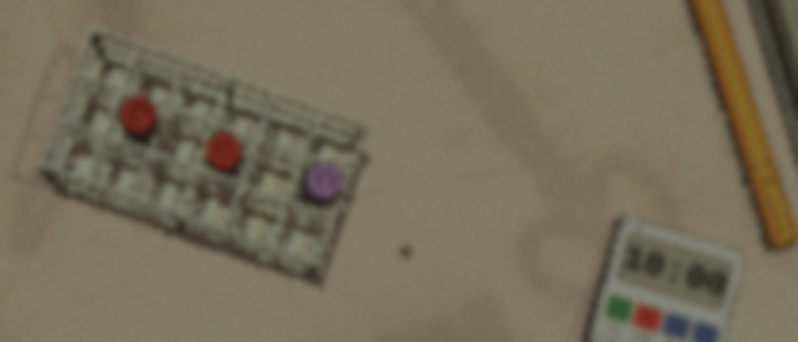

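Request:
carry_out([
  {"dx":0.031,"dy":-0.037},
  {"dx":0.031,"dy":-0.037},
  {"dx":0.031,"dy":-0.037},
  {"dx":0.031,"dy":-0.037},
  {"dx":0.031,"dy":-0.037},
  {"dx":0.031,"dy":-0.037},
  {"dx":0.031,"dy":-0.037},
  {"dx":0.031,"dy":-0.037},
])

```text
invalid input at $.moves[0]: expected keys jaw, dx, dy, dz, yaw
```

Request:
carry_out([
  {"dx":0.031,"dy":-0.037},
  {"dx":0.031,"dy":-0.037},
  {"dx":0.031,"dy":-0.037},
  {"dx":0.031,"dy":-0.037},
  {"dx":0.031,"dy":-0.037},
  {"dx":0.031,"dy":-0.037},
  {"dx":0.031,"dy":-0.037},
  {},
])

```text
invalid input at $.moves[0]: expected keys jaw, dx, dy, dz, yaw
```

Request:
carry_out([
  {"yaw":-0.157},
  {"yaw":-0.157},
  {"yaw":-0.157},
  {"yaw":-0.157},
  {"yaw":-0.157},
  {"yaw":-0.157},
  {},
])

```text
invalid input at $.moves[0]: expected keys jaw, dx, dy, dz, yaw
```

```bash
cat > st.py <<'E'
from h import *
import sys
s=read_state();M=R.from_rotvec(s["orientation"]).as_matrix();print(s["t"],np.round(s["tool_pos"],4),"op",s["opening"],"gf",s["gripper_force"],"F",np.round(s["force"],2));print(M.round(3))
if len(sys.argv)>1:
    t=np.array([float(a) for a in sys.argv[1:4]]);print("tool delta",(M.T@(t-s["tool_pos"])).round(4))
E
python3 st.py .4835 .128 .13
```

```text
0.1 [ 0.1546 -0.5792  0.2177] op 0.09295949959414487 gf 0.0 F [ 0.11 -0.22  0.03]
[[ 0.966  0.258 -0.   ]
 [ 0.258 -0.966  0.002]
 [ 0.    -0.002 -1.   ]]
tool delta [ 0.5001 -0.5983  0.0888]
```

Request:
carry_out([
  {"jaw":0.09,"dx":0.031,"dy":-0.037,"dz":0,"yaw":0},
  {"jaw":0.09,"dx":0.031,"dy":-0.037,"dz":0,"yaw":0},
  {"jaw":0.09,"dx":0.031,"dy":-0.037,"dz":0,"yaw":0},
  {"jaw":0.09,"dx":0.031,"dy":-0.037,"dz":0,"yaw":0},
  {"jaw":0.09,"dx":0.031,"dy":-0.037,"dz":0,"yaw":0},
  {"jaw":0.09,"dx":0.031,"dy":-0.037,"dz":0,"yaw":0},
  {"jaw":0.09,"dx":0.031,"dy":-0.037,"dz":0,"yaw":0},
  {"jaw":0.09,"dx":0.031,"dy":-0.037,"dz":0,"yaw":0},
], grip_force=10)

```text
t: 1.1
tool_pos: [0.3183, -0.2282, 0.2184]
orientation: [-3.115, -0.408, -0.0]
force: [1.5, -0.0, -0.2]
opening: 0.0897
gripper_force: 0.0
```

Request:
carry_out([
  {"jaw":0.09,"dx":0.031,"dy":-0.037,"dz":0,"yaw":0},
  {"jaw":0.09,"dx":0.031,"dy":-0.037,"dz":0,"yaw":0},
  {"jaw":0.09,"dx":0.031,"dy":-0.037,"dz":0,"yaw":0},
  {"jaw":0.09,"dx":0.031,"dy":-0.037,"dz":0,"yaw":0},
  {"jaw":0.09,"dx":0.031,"dy":-0.037,"dz":0,"yaw":0},
  {"jaw":0.09,"dx":0.031,"dy":-0.037,"dz":0,"yaw":0},
  {"jaw":0.09,"dx":0.031,"dy":-0.037,"dz":0,"yaw":0},
  {"jaw":0.09,"dx":0,"dy":0,"dz":0,"yaw":0},
])

```text
t: 2.1
tool_pos: [0.461, 0.079, 0.2179]
orientation: [-3.113, -0.415, 0.002]
force: [-0.4, -1.0, 0.1]
opening: 0.0899
gripper_force: 0.0
```

Request:
carry_out([
  {"jaw":0.09,"dx":0,"dy":0,"dz":0,"yaw":-0.157},
  {"jaw":0.09,"dx":0,"dy":0,"dz":0,"yaw":-0.157},
  {"jaw":0.09,"dx":0,"dy":0,"dz":0,"yaw":-0.157},
  {"jaw":0.09,"dx":0,"dy":0,"dz":0,"yaw":-0.157},
  {"jaw":0.09,"dx":0,"dy":0,"dz":0,"yaw":-0.157},
  {"jaw":0.09,"dx":0,"dy":0,"dz":0,"yaw":-0.157},
  {"jaw":0.09,"dx":0,"dy":0,"dz":0,"yaw":0},
])

```text
t: 2.98
tool_pos: [0.4605, 0.0756, 0.2184]
orientation: [-2.592, -1.775, 0.001]
force: [-0.6, -0.3, -1.1]
opening: 0.09
gripper_force: 0.0
```

```bash
python3 st.py .4835 .128 .13
```

```text
2.975 [0.4605 0.0756 0.2184] op 0.0899584717656564 gf 0.0 F [-0.58 -0.28 -1.12]
[[ 0.361  0.932 -0.001]
 [ 0.932 -0.361 -0.   ]
 [-0.001 -0.    -1.   ]]
tool delta [0.0572 0.0025 0.0884]
```

Request:
carry_out([
  {"jaw":0.09,"dx":0.028,"dy":0.001,"dz":0,"yaw":0},
  {"jaw":0.09,"dx":0.029,"dy":0.001,"dz":0.02,"yaw":0},
  {"jaw":0.09,"dx":0,"dy":0,"dz":0.035,"yaw":0},
  {"jaw":0.09,"dx":0,"dy":0,"dz":0.033,"yaw":0},
  {"jaw":0.09,"dx":0,"dy":0,"dz":0,"yaw":0},
  {"jaw":0.09,"dx":0,"dy":0,"dz":0,"yaw":0},
])

```text
t: 3.72
tool_pos: [0.4838, 0.1287, 0.1319]
orientation: [2.592, 1.775, 0.002]
force: [0.5, 1.6, 0.8]
opening: 0.0897
gripper_force: 0.0
```

```bash
python3 - <<'E'
from h import *
import cv2
a=read_camera("side")[:,:,::-1];cv2.imwrite("pics/s1.png",a)
cv2.imwrite("pics/s1c.png",cv2.resize(a[140:320,210:450],None,fx=3.3,fy=3.3,interpolation=cv2.INTER_CUBIC))
E
python3 st.py .4835 .128 .077
```

```text
3.775 [0.4844 0.1288 0.1325] op 0.0898293913168899 gf 0.0 F [0.46 0.42 0.75]
[[ 0.361  0.932  0.003]
 [ 0.932 -0.361  0.   ]
 [ 0.001  0.002 -1.   ]]
tool delta [-0.0011 -0.0007  0.0555]
```

View pics/s1c.png

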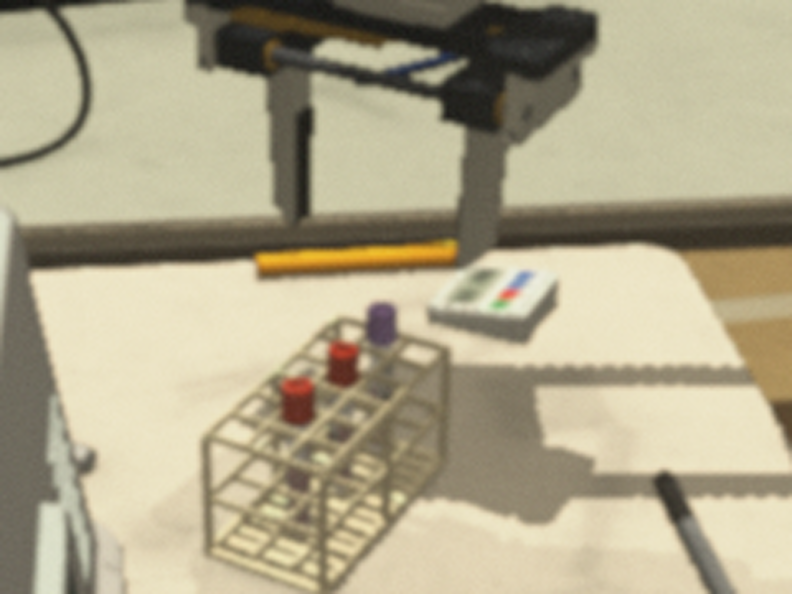

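Request:
carry_out([
  {"jaw":0.04,"dx":-0.001,"dy":-0.001,"dz":0,"yaw":0},
  {"jaw":0.04,"dx":0,"dy":0,"dz":0.02,"yaw":0},
  {"jaw":0.04,"dx":0,"dy":0,"dz":0.02,"yaw":0},
  {"jaw":0.04,"dx":0,"dy":0,"dz":0.0145,"yaw":0},
  {"jaw":0.01,"dx":0,"dy":0,"dz":0,"yaw":0},
  {"jaw":0.01,"dx":0,"dy":0,"dz":0,"yaw":0},
  {"jaw":0.01,"dx":0,"dy":0,"dz":0,"yaw":0},
  {"jaw":0.01,"dx":0,"dy":0,"dz":0,"yaw":0},
], grip_force=10)

```text
t: 4.78
tool_pos: [0.4825, 0.1284, 0.0768]
orientation: [2.59, 1.777, 0.002]
force: [0.4, 0.1, 0.1]
opening: 0.0164
gripper_force: 10.0
```

Request:
carry_out([
  {"jaw":0.01,"dx":0,"dy":0,"dz":-0.01,"yaw":0},
  {"jaw":0.01,"dx":0,"dy":0,"dz":-0.02,"yaw":0},
  {"jaw":0.01,"dx":0,"dy":0,"dz":-0.02,"yaw":0},
  {"jaw":0.01,"dx":0,"dy":0,"dz":-0.02,"yaw":0},
  {"jaw":0.01,"dx":0,"dy":0,"dz":-0.02,"yaw":0},
  {"jaw":0.01,"dx":0,"dy":0,"dz":-0.02,"yaw":0},
  {"jaw":0.01,"dx":0,"dy":0,"dz":0,"yaw":0},
  {"jaw":0.01,"dx":0,"dy":0,"dz":0,"yaw":0},
])

```text
t: 5.78
tool_pos: [0.4817, 0.1283, 0.1857]
orientation: [-2.59, -1.777, 0.001]
force: [-0.4, 0.4, -0.5]
opening: 0.0164
gripper_force: 10.0
```

```bash
python3 - <<'E'
from h import *
import cv2
a=read_camera("side")[:,:,::-1]
cv2.imwrite("pics/s2c.png",cv2.resize(a[100:320,210:450],None,fx=2.7,fy=2.7,interpolation=cv2.INTER_CUBIC))
E
python3 st.py .577 .092 .187
```

```text
5.825 [0.4814 0.1282 0.1852] op 0.01575048944600702 gf 9.9986365307592 F [-0.45  0.09 -0.57]
[[ 0.36   0.933 -0.001]
 [ 0.933 -0.36  -0.   ]
 [-0.001 -0.001 -1.   ]]
tool delta [ 0.0006  0.1022 -0.0019]
```

View pics/s2c.png

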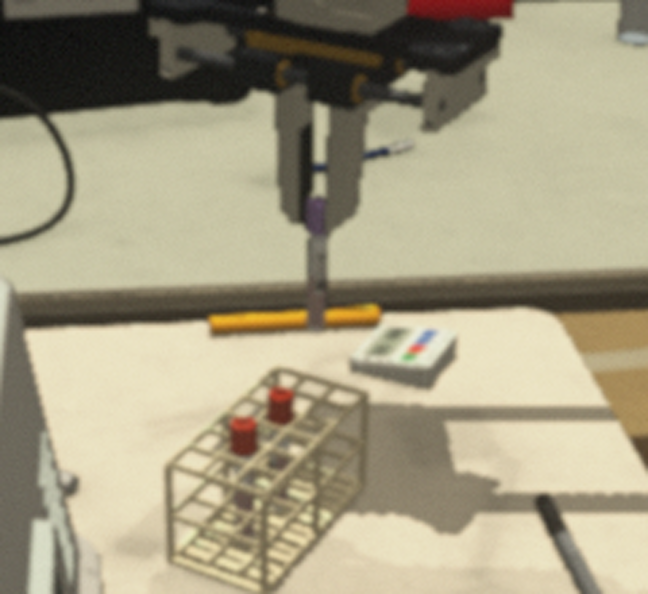

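Request:
carry_out([
  {"jaw":0.01,"dx":0,"dy":0.025,"dz":0,"yaw":0},
  {"jaw":0.01,"dx":0,"dy":0.025,"dz":0,"yaw":0},
  {"jaw":0.01,"dx":0,"dy":0.025,"dz":0,"yaw":0},
  {"jaw":0.01,"dx":0,"dy":0.025,"dz":0,"yaw":0},
  {"jaw":0.01,"dx":0,"dy":0,"dz":0.035,"yaw":0},
  {"jaw":0.01,"dx":0,"dy":0,"dz":0.035,"yaw":0},
  {"jaw":0.01,"dx":0,"dy":0,"dz":0.025,"yaw":0},
  {"jaw":0.01,"dx":0,"dy":0,"dz":0.01,"yaw":0},
])

```text
t: 6.82
tool_pos: [0.5731, 0.0921, 0.078]
orientation: [-2.588, -1.776, 0.007]
force: [0.6, -0.2, 0.1]
opening: 0.016
gripper_force: 10.0
```

Request:
carry_out([
  {"jaw":0.01,"dx":0,"dy":0,"dz":0.0,"yaw":0},
  {"jaw":0.01,"dx":0,"dy":0,"dz":0.005,"yaw":0},
  {"jaw":0.01,"dx":0,"dy":0,"dz":0.004,"yaw":0},
  {"jaw":0.01,"dx":0,"dy":0,"dz":0,"yaw":0},
], grip_force=4)

```text
t: 7.32
tool_pos: [0.5758, 0.0924, 0.0728]
orientation: [2.59, 1.777, 0.002]
force: [-0.1, 0.2, 0.8]
opening: 0.0159
gripper_force: 4.0
```

```bash
python3 st.py
```

```text
7.325 [0.5758 0.0924 0.0728] op 0.015907716106319587 gf 4.008884355862392 F [-0.08  0.23  0.81]
[[ 0.36   0.933  0.001]
 [ 0.933 -0.36   0.   ]
 [ 0.001  0.001 -1.   ]]
```

Request:
carry_out([
  {"jaw":0.01,"dx":0,"dy":0,"dz":0.0015,"yaw":0},
  {"jaw":0.01,"dx":-0.0064,"dy":0,"dz":0.0003,"yaw":0},
  {"jaw":0.01,"dx":-0.0064,"dy":0,"dz":0.0008,"yaw":0},
  {"jaw":0.01,"dx":-0.0063,"dy":0,"dz":0.0014,"yaw":0},
  {"jaw":0.01,"dx":-0.0062,"dy":0,"dz":0.002,"yaw":0},
  {"jaw":0.01,"dx":-0.006,"dy":0,"dz":0.0024,"yaw":0},
  {"jaw":0.01,"dx":-0.0057,"dy":0,"dz":0.003,"yaw":0},
  {"jaw":0.01,"dx":0,"dy":0,"dz":0,"yaw":0},
], grip_force=4)

```text
t: 8.32
tool_pos: [0.5614, 0.0574, 0.0602]
orientation: [-2.59, -1.777, 0.001]
force: [0.2, 0.4, 0.7]
opening: 0.0162
gripper_force: 4.0
```

```bash
python3 - <<'E'
from h import *
import cv2
a=read_camera("side")[:,:,::-1]
cv2.imwrite("pics/s3c.png",cv2.resize(a[100:280,200:400],None,fx=3.3,fy=3.3,interpolation=cv2.INTER_CUBIC))
E
python3 st.py
```

```text
8.375 [0.5617 0.0577 0.0604] op 0.016001358715707344 gf 3.9956128445646755 F [-0.16  0.16  0.94]
[[ 0.36   0.933 -0.001]
 [ 0.933 -0.36   0.   ]
 [-0.    -0.001 -1.   ]]
```

View pics/s3c.png

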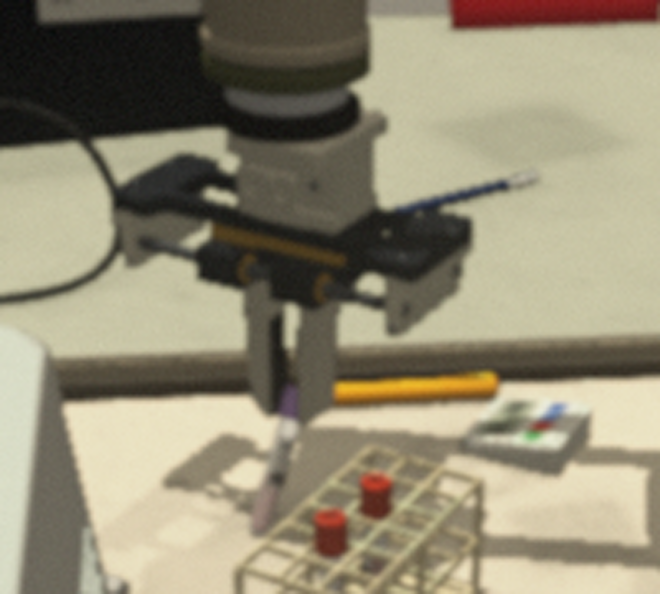

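Request:
carry_out([
  {"jaw":0.01,"dx":-0.0055,"dy":0,"dz":0.0035,"yaw":0},
  {"jaw":0.01,"dx":-0.0051,"dy":0,"dz":0.0039,"yaw":0},
  {"jaw":0.01,"dx":-0.0047,"dy":0,"dz":0.0043,"yaw":0},
  {"jaw":0.01,"dx":-0.0044,"dy":0,"dz":0.0048,"yaw":0},
  {"jaw":0.01,"dx":-0.004,"dy":0,"dz":0.0051,"yaw":0},
  {"jaw":0.01,"dx":-0.0035,"dy":0,"dz":0.0055,"yaw":0},
  {"jaw":0.01,"dx":-0.0012,"dy":0,"dz":0.0023,"yaw":0},
  {"jaw":0.01,"dx":0,"dy":0,"dz":0,"yaw":0},
], grip_force=4)

```text
t: 9.38
tool_pos: [0.5516, 0.0313, 0.0311]
orientation: [-2.59, -1.777, 0.0]
force: [0.2, 0.8, 1.0]
opening: 0.0164
gripper_force: 4.0
```

Request:
carry_out([
  {"jaw":0.01,"dx":0,"dy":0,"dz":0,"yaw":0},
  {"jaw":0.01,"dx":0,"dy":0,"dz":0,"yaw":0},
  {"jaw":0.01,"dx":0,"dy":0,"dz":-0.01,"yaw":0},
  {"jaw":0.01,"dx":0,"dy":0,"dz":-0.02,"yaw":0},
  {"jaw":0.01,"dx":0,"dy":0,"dz":-0.03,"yaw":0},
  {"jaw":0.01,"dx":0,"dy":0,"dz":-0.03,"yaw":0},
  {"jaw":0.01,"dx":0,"dy":0,"dz":-0.03,"yaw":0},
  {"jaw":0.01,"dx":0,"dy":0,"dz":-0.02,"yaw":0},
], grip_force=20)

```text
t: 10.38
tool_pos: [0.5528, 0.0313, 0.1748]
orientation: [2.589, 1.776, 0.005]
force: [0.6, 0.6, -0.2]
opening: 0.0156
gripper_force: 20.0
```

Request:
carry_out([
  {"jaw":0.01,"dx":0,"dy":0,"dz":-0.02,"yaw":0},
  {"jaw":0.01,"dx":0,"dy":0,"dz":-0.01,"yaw":0},
  {"jaw":0.01,"dx":0,"dy":0,"dz":0,"yaw":0},
  {"jaw":0.01,"dx":0,"dy":0,"dz":0,"yaw":0},
])

```text
t: 10.88
tool_pos: [0.5512, 0.0313, 0.2001]
orientation: [-2.589, -1.777, 0.002]
force: [-0.2, 0.5, 1.1]
opening: 0.0155
gripper_force: 20.0
```

```bash
python3 - <<'E'
from h import *
import cv2
a=read_camera("side")[:,:,::-1]
cv2.imwrite("pics/s4c.png",cv2.resize(a[80:280,200:400],None,fx=3,fy=3,interpolation=cv2.INTER_CUBIC))
s=read_state();g=s["tool_pos"]+[0,0,.007];d=np.array([.36,.933,0])
for th in(30,45,60,75):
    u=np.array([*(-d[:2]*np.sin(np.radians(th))),np.cos(np.radians(th))])
    for k in(-.08,.008):print(th,k,((proj("side",g+k*u)-[200,80])*3).round())
cv2.imwrite("pics/t4.png",read_camera("top")[:,:,::-1])
E
python3 st.py
```

```text
30 -0.08 [255. 329.]
30 0.008 [293. 184.]
45 -0.08 [239. 320.]
45 0.008 [295. 185.]
60 -0.08 [226. 301.]
60 0.008 [296. 187.]
75 -0.08 [217. 275.]
75 0.008 [296. 190.]
10.975 [0.5511 0.0313 0.2001] op 0.015614967853519282 gf 19.99993007106241 F [ 0.31 -0.5  -0.13]
[[ 0.36   0.933 -0.002]
 [ 0.933 -0.36   0.   ]
 [-0.001 -0.002 -1.   ]]
```

View pics/s4c.png

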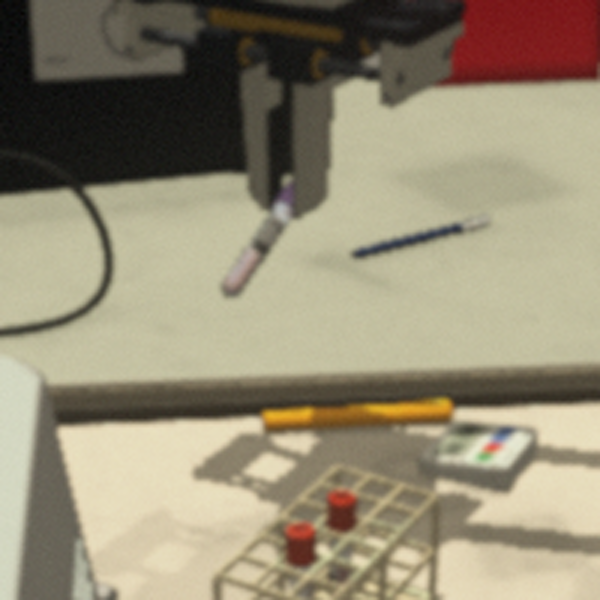

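Request:
carry_out([
  {"jaw":0.01,"dx":0,"dy":0,"dz":-0.01,"yaw":0},
  {"jaw":0.01,"dx":0,"dy":0,"dz":-0.01,"yaw":0},
  {"jaw":0.01,"dx":0,"dy":0,"dz":0,"yaw":0},
  {"jaw":0.01,"dx":0,"dy":0,"dz":0,"yaw":0},
  {"jaw":0.01,"dx":0,"dy":0,"dz":0,"yaw":0},
  {"jaw":0.01,"dx":0,"dy":0,"dz":0,"yaw":0},
  {"jaw":0.01,"dx":0,"dy":0,"dz":0,"yaw":0},
  {"jaw":0.01,"dx":0,"dy":0,"dz":0,"yaw":0},
])

```text
t: 11.98
tool_pos: [0.5517, 0.0313, 0.2212]
orientation: [-2.59, -1.777, 0.0]
force: [-0.1, 0.4, 0.4]
opening: 0.0153
gripper_force: 20.0
```

```bash
python3 - <<'E'
from h import *
import cv2
a=read_camera("side")[:,:,::-1];b=read_camera("top")[:,:,::-1]
A=cv2.resize(a[60:260,200:400],(400,400),interpolation=cv2.INTER_CUBIC);B=cv2.resize(b[80:280,265:465],(400,400),interpolation=cv2.INTER_CUBIC)
cv2.imwrite("pics/f.png",np.hstack([A,B]))
s=read_state();g=s["tool_pos"]+[0,0,.007];d=np.array([.36,.933])
for th in(50,60,70):
    u=np.array([*(-d*np.sin(np.radians(th))),np.cos(np.radians(th))])
    print(th,((proj("side",g-.08*u)-[200,60])*2).round(),((proj("top",g-.08*u)-[265,80])*2).round()+[400,0],(g-.08*u).round(3))
E
```

```text
50 [155. 227.] [626. 162.] [0.574 0.088 0.177]
60 [149. 218.] [618. 155.] [0.577 0.096 0.188]
70 [145. 206.] [612. 148.] [0.579 0.101 0.201]
```

View pics/f.png

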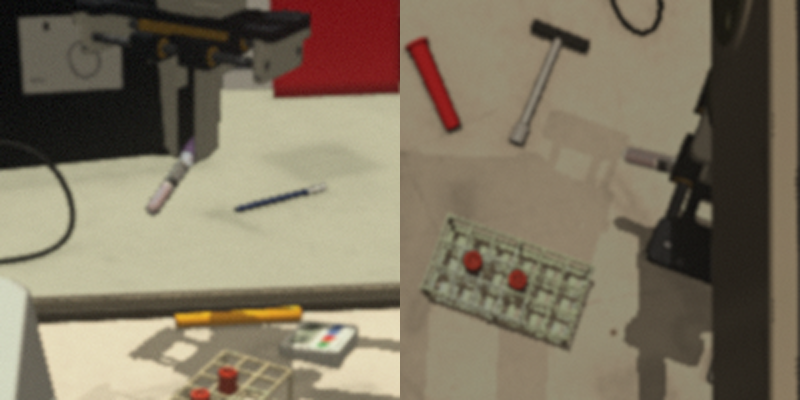

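The tube hangs in the gripper with its bottom at about (152,211) in the side view and (627,155) in the top view. That puts it about 60° from upright, and the rack and red tubes haven't moved.

```bash
python3 -c "from plant import close_job; print(close_job())"
```

```text
the job is handed in; nothing more can be done
None
```

The job is handed in (no verdict was returned): the gripper is holding the purple-capped tube still at about 60° from upright, cap higher, all of it roughly 18 cm or more above the table and right of the centrifuge. I tipped it by pressing its bottom end lightly on the open table beside the rack. The rack and red tubes looked unmoved in the last pictures, as did the timer; the cup was outside those crops, but the arm never went near it.

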